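Tip the recipe box back onto its base and push it up to the dish rack

ROBOT

A 6-joint arm with a two-finger parallel gripper is mounted at the origin on a cart in front of the work surface, level with it; the furniture and walls round the work are solid. World frame = base frame: x ahead of the robot, y to its left, z up, the work surface at z = 0. Lengths are in mm, angles in rad, forces in N, time in s.
With the tool pointing down it reaches from about 350 to 875 mm from the base axis. Payload 4.2 kg.
Tool frame: the origin (TCP) lies midway between the tips of the shut fingers; the grasp point (between the pads) lies 19 mm behind it (arm.tcp_to_grasp is the distance from the TCP to the grasp point, in mm); z points along the fingers, y is the line along which they close (so a half turn about z gives the same grasp; the last joint's range is limited). The gripper opens to 85 mm and grips with 20 to 120 N. Pads are 22 mm wide; open, the fingers measure 114 mm over their backs; the gripper's body (76 mm by 85 mm) begins 54 mm behind the grasp point. The pads swing forward as they close: fully open they stand 13 mm farther back than shut.
Start: joints at [1.371, 0.385, 0.008, 0, -1.194, -0.259], TCP at [276.762, 560.359, 231.312] pointing down, gripper open.
Joint ranges: [-3.14, 3.14], [-1.21, 2.06], [-1.07, 1.41], [-3.16, 2.05], [-2.99, -0.16], [-3.1, 3.1]. Speed limits (rad/s): [2.79, 2.79, 3.14, 3.14, 3.14, 3.14].

INTERFACE

Orientations are given as a unit quaternion [x, y, z, w].
In Python, from bench import arm, imaging, job, models gives the robot as it stands.
- The arm moves only by the tool arm_command, never from a script. Its argument "rows" is a list of rows, each an object with "grip": the opening, from 0 (shut) to 1 (fully open); "linear": the shift along the tool's x, y, z in mm, a list of three; "rot": the turn, a rotation vector about the tool's x, y, z in rad, a list of three. In form: [{"grip": grip, "linear": [tx, ty, tz], "rot": [rx, ry, rz]}, ...]. A call has 1 to 10 rows; each row is the pose to reach, as a shift and turn from the pose commanded when the call began, along the tool's axes at that moment; what a row does not reach only later rows make up. A row lasts 1/8 s, in which the tool goes at most 62.5 mm and 10.7 degrees, less where a joint would pass 70% of its speed; a pose out of reach is approached as far as the arm can. A call with a gripper value outside its range is refused whole. The fingers move at their own pace and stop on an object; the grip force is fixed at half the most. Time passes only in rows, so rows that repeat a pose let the fingers close. It gives the time, the measured TCP pose, the force, the opening and the grip force at its end, in the units of the state.
- arm.read_state(): the state, without advancing time (a new reading comes with each control period).
- imaging.get_image(name): name is "scene" or "top"; returns a dict with "frame" (480x640x3 uint8, red, green, blue), "fx", "fy", "cx", "cy" (pixels), "k1" (the pictures are not rectified: a ray, as slopes to the right and down, at radius r is drawn at 1 + k1 r^2 times it, then the intrinsics apply), "extrinsics" (4x4, takes a point from world to camera coordinates). Camera axes: x right, y down, z forward; pixel columns grow to the right and rows downward; lengths in mm; the calibration is good to about 2 mm. A picture is of the moment at which its call begins. There is no depth.
- job.job_done(): hands the job in; it is judged then, once.
Trained networks look in a picture, given as the dict that the camera call returned (one of the last four; its "shot" number tells which), for a name from the list of things; names that differ only in an ending like _2 or _b are one class to them, and where a whole thing is asked for, a point or a joint stands for the part that bears it (a point fixed in the world has none). Each returns a list of dicts, best first, with "score" (0 to 1); they miss things now and then, are a little off and sometimes report something else, mostly with a low value. They report only what shows in the picture. A call takes as long as a camera call.
- models.spot_in(picture, query): "rect" ([left, top, right, bottom] in pixels, round what is visible of it).
- models.tip_of(picture, query): "pixel" ([column, row] in pixels: a listed point, or the origin of a listed thing).
The state is a dict: "clock": time; "joints": joint angles; "joint_vel": joint speeds; "joint_efforts": joint torques, N m; "position": TCP position; "ee_rot": TCP orientation; "contact_force": force on the tool from outside, world axes, zero at the start; "wrist_torque": the same for the moment, N m; "gripper_width": finger opening in mm; "grasp_force": force on a finger pad.
Only numpy, scipy, OpenCV 4.12 (cv2) and the standard library are available. Lean on these libraries where they do the work, as an engineer would, in place of code of your own. Each camera call takes 0.05 s, during which the arm holds its last target. There are 200 camera calls.

TASK

The wooden recipe box has been left standing on one end beside the dish rack. Push near its top to tip it over towards the rack so that it comes down on its base, lid up, then push it gently along the counter until its end face sits flush and square against the side of the dish rack. Only push: do not lift the box, and leave the jar, the tin, the shaker and the mug around it where they are.

Things in the scene. Friction and masses are not known exactly. Their poses are not given: they have to be found in the camera images.
- box_centre (a point): centre of the closed wooden recipe box (lid fixed shut): 104 mm along its x (from front, where a small brass knob stands out 17 mm, to back), 150 mm along its y, 95 mm along its z (from base to lid); all sides are too wide to grasp; 0.3 to 0.6 kg. At the start it stands on its +y end, 150 mm tall, its base facing the rack's left side within 15 degrees, its lid towards the sink
- box_end (a point): centre of the box's -y end face (104 by 95 mm): on top at the start, 150 mm above the counter (z = 0). Pushed near here from the lid side, the box tips about the lower edge of its base rather than slides, comes down on its base and reaches 150 mm beyond that edge; this end then leads and is the one to bring against the rack
- rack: white wire dish rack with three plates, fixed to the counter. Origin: centre of its underside; x points away from the robot, y to the left. Its tray is 350 mm (x) by 320 mm (y) and 20 mm high; the wires stand 10 mm inside the tray's edge and rise to 120 mm, the plates in the middle to 254 mm
- rack_side (a point): middle of the upper edge of the tray's left side, 160 mm from the rack's origin along its y: the vertical face that the box's end goes against (its outward normal is the rack's y)
- honey: honey jar with a dark lid, 65 mm across, 86 mm high, origin under its centre; leave alone
- tin: small food tin, 58 mm across, 72 mm high, origin under its centre; leave alone
- shaker: salt shaker, 44 mm across, 90 mm high, origin under its centre; leave alone
- mug: mug, 90 mm across, 122 mm with its handle, 105 mm high, origin under it; leave alone

How it is judged (in metres and radians):
On the way:
1. the box has come down on its base, lid up (angle between box_centre's own z axis and vertical below 0.12 rad and height (world z) of box_centre below 0.06 m), for 0.2 s.
At the end, for the whole second after the job is handed in: The box stands on its base, lid up (within 5 degrees), at rest, its end face within 7 mm of the side of the rack's tray and square to it within 5 degrees, its centre within 160 mm of the middle of that side; the jar, tin, shaker and mug stand within 20 mm of where they were (angle between box_centre's own z axis and vertical below 0.09 rad and height (world z) of box_centre below 0.056 m and y of box_centre in the frame of rack between 0.225 and 0.242 m and x of box_centre in the frame of rack between -0.16 and 0.16 m and angle between the y axis of box_centre and the y axis of rack, either way round below 0.09 rad and linear speed of recipe_box below 0.01 m/s and angular speed of recipe_box below 0.05 rad/s and distance of each of honey, shaker, mug, tin from where it was at the start of the episode below 0.02 m and angle between each of honey, shaker, mug, tin's own z axis and vertical below 0.15 rad); the robot touches nothing.
It fails at once if the box is rammed against the rack with over 45 N (contact force between recipe_box and rack above 45 N).
It fails at once if the box is lifted off the counter (height (world z) of box_centre above 0.106 m or (angle between box_centre's own z axis and vertical below 0.12 rad and height (world z) of box_centre above 0.07 m)).
It fails at once if the box is tipped onto its lid (angle between box_centre's own z axis and vertical above 2.1 rad).
It fails at once if the honey jar, salt shaker, mug or tin is knocked or moved more than 20 mm (distance of any of honey, shaker, mug, tin from where it was at the start of the episode above 0.02 m or angle between any of honey, shaker, mug, tin's own z axis and vertical above 0.35 rad).
It also fails if it takes over 48 s, if anything falls off the work surface, if the arm or the gripper's body presses on something with over 40 N, if the wrist force passes 120 N, or if a joint passes its speed limit or range.

## Working session

There is one attempt and no reset: what is moved stays moved. The work goes in short steps, Python scripts to look and compute and a tool call to move; the robot and the scene stay as the last step left them, time stands still between calls to the robot, and variables do not carry over. Pictures are saved under pics/ and viewed, at most 10 in all, crops included, and the job is handed in when it is done.

Besides the shell and the picture viewer there is one more tool, called after ">>>" by a JSON object that holds its "op" and its "data". arm_command: Moves the arm, as the interface text tells. Its arguments: {"type":"object","properties":{"rows":{"type":"array"}},"required":["rows"]}

```bash
mkdir -p pics; cat > h.py <<'E'
import numpy as np, cv2
from bench import arm, imaging, job, models
def ray(p,px):
    s=np.array([(px[0]-p["cx"])/p["fx"],(px[1]-p["cy"])/p["fy"]]); u=s.copy()
    for _ in range(20): u=s/(1+p["k1"]*(u@u))
    E=np.array(p["extrinsics"]); R=E[:3,:3]; return -R.T@E[:3,3], R.T@np.array([u[0],u[1],1])
def at_z(p,px,z):
    o,d=ray(p,px); return o+d*(z-o[2])/d[2]
def tri(a,pa,b,pb):
    o1,d1=ray(a,pa);o2,d2=ray(b,pb)
    t=np.linalg.lstsq(np.c_[d1,-d2],o2-o1,rcond=None)[0]
    A=o1+d1*t[0];B=o2+d2*t[1]; return (A+B)/2,np.linalg.norm(A-B)
def proj(p,X):
    E=np.array(p["extrinsics"]); c=E[:3,:3]@np.array(X,float)+E[:3,3]; u=c[:2]/c[2]; u=u*(1+p["k1"]*(u@u))
    return np.array([u[0]*p["fx"]+p["cx"],u[1]*p["fy"]+p["cy"]])
def save(p,n): cv2.imwrite(f"pics/{n}.png",p["frame"][:,:,::-1])
E
python3 - <<'E'
from h import *
np.set_printoptions(precision=1,suppress=True)
S=imaging.get_image("scene");T=imaging.get_image("top")
save(S,"s0");save(T,"t0")
for p in(S,T):
    print(ray(p,(320,240)))
Z=dict(box_centre=75,box_end=150,rack=0,rack_side=20,honey=0,tin=0,shaker=0,mug=0)
for q,z in Z.items():
    r=[models.tip_of(p,q)[:2] for p in(S,T)]
    for n,p,l in zip("ST",(S,T),r):
        for e in l: print(q,n,round(e["score"],2),np.array(e["pixel"]),at_z(p,e["pixel"],z))
    if r[0] and r[1]: print("   tri",tri(S,r[0][0]["pixel"],T,r[1][0]["pixel"]))
s=arm.read_state();print(s["position"],s["ee_rot"],s["clock"])
E
```

```text
(array([-172.8, -543.2,  588.6]), array([ 0.7,  0.5, -0.5]))
(array([ 507.7,    2.8, 1139.8]), array([ 0.1,  0. , -1. ]))
box_centre S 0.92 [247.4 241.6] [550.8 170.8  75. ]
box_end S 0.51 [440.5 333.5] [ 395.9 -310.6  150. ]
box_end T 0.9 [249.3 260.7] [548.5 156.6 150. ]
   tri (array([611.7,  -9.2, -33. ]), np.float64(400.22692971029505))
rack S 0.97 [440.5 336. ] [ 583.8 -234.3    0. ]
rack S 0.37 [248.  334.7] [397.8  35.9   0. ]
rack T 0.71 [438.9 243.8] [ 583.4 -239.9    0. ]
   tri (array([ 582.1, -237.3,    2.7]), np.float64(4.528750112867801))
rack_side S 0.8 [359.  299.2] [575.1 -74.4  20. ]
rack_side T 0.66 [367.8 248.4] [575.3 -81.1  20. ]
   tri (array([573.6, -78.6,  22.6]), np.float64(5.540422280636422))
honey S 0.55 [195.6 317.7] [380.1 147.3   0. ]
honey T 0.91 [263.2 341.7] [376.  151.6   0. ]
   tri (array([378.2, 149.4,   0.4]), np.float64(5.887705004430548))
tin S 0.81 [250.3 335.6] [398.2  31.    0. ]
tin S 0.27 [438.8 335.4] [ 583.7 -231.1    0. ]
tin T 0.91 [316.7 339.3] [379.5  33.9   0. ]
   tri (array([385.4,  28.2,   9.1]), np.float64(14.437981261779472))
shaker S 0.72 [352.4 257.4] [730.3  41.9   0. ]
shaker T 0.87 [310.3 182.1] [727.3  41.5   0. ]
   tri (array([727.4,  40.8,   1.6]), np.float64(1.3852801450282868))
mug S 0.79 [293. 245.] [702.5 180.8   0. ]
mug T 0.87 [246.7 196.2] [699.  184.3   0. ]
   tri (array([700.5, 182.3,   0.3]), np.float64(4.850652082754818))
[276.8 560.4 231.3] [ 1.  -0.2 -0.  -0. ] 0.9
```

View pics/s0.png

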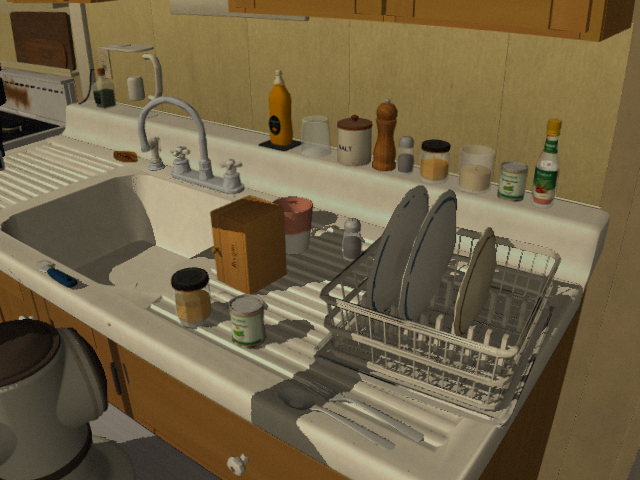

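View pics/t0.png

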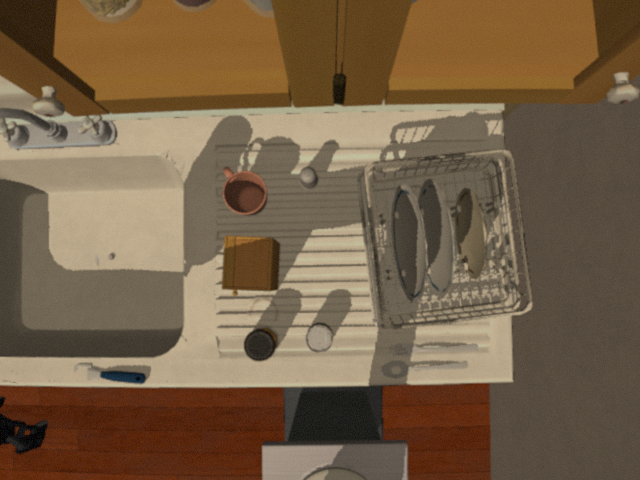

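The scene view shows the box at (248,243) with the tin and jar in front of it, the shaker and mug behind, and the rack to its right. In the top view the box's upper face spans about (224,236)–(279,291), and the rack is turned by a few degrees.

```bash
python3 - <<'E'
import cv2
t=cv2.imread("pics/t0.png")[145:335,215:375]
cv2.imwrite("pics/c1.png",cv2.resize(t,None,fx=3.1,fy=3.1,interpolation=cv2.INTER_CUBIC))
t=cv2.imread("pics/t0.png")[140:335,345:540]
cv2.imwrite("pics/c2.png",cv2.resize(t,None,fx=3,fy=3,interpolation=cv2.INTER_CUBIC))
E
```

```text
(no output)
```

View pics/c1.png

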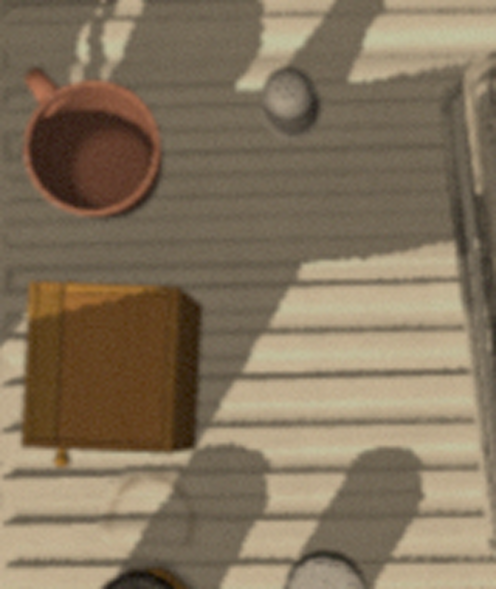

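View pics/c2.png

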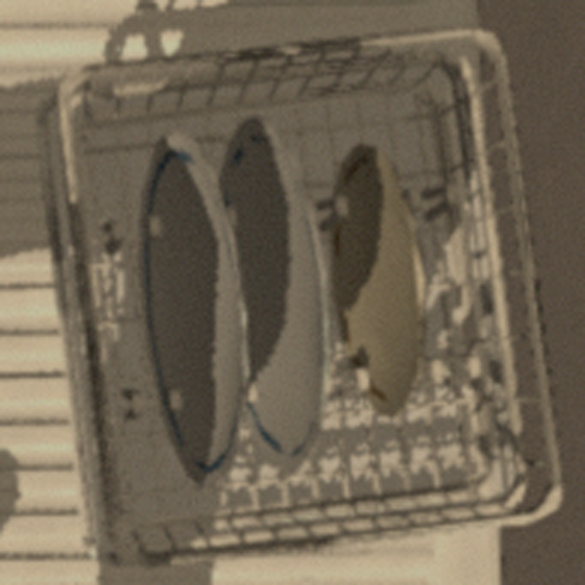

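The crop shows the box top's corners at (31,282), (180,288), (173,451) and (22,445). The knob is on the near side at (62,457), and the rack tray's left edge runs from about (45,105) to (97,548) in the second crop.

```bash
python3 - <<'E'
from h import *
from scipy.spatial.transform import Rotation as Ro
np.set_printoptions(precision=1,suppress=True)
T=imaging.get_image("top")
f=lambda a,s,o:np.array(a)/s+np.array(o)
C=[at_z(T,f(c,3.1,(215,145)),150)[:2] for c in[(31,282),(180,288),(173,451),(22,445)]]
C=np.array(C);print("box",C,C.mean(0))
for a,b in[(0,1),(1,2),(3,2),(0,3)]:
    d=C[b]-C[a];print(np.linalg.norm(d),np.degrees(np.arctan2(d[1],d[0])))
B=[at_z(T,f(c,3.1,(215,145)),0)[:2] for c in[(201,303),(194,449)]];print("base edge",np.array(B))
K=np.array([at_z(T,f(c,3,(345,140)),120)[:2] for c in[(66,75),(495,38),(557,512),(103,553)]])
print("rim",K,K.mean(0))
for a,b in[(0,1),(1,2),(3,2),(0,3)]:
    d=K[b]-K[a];print(np.linalg.norm(d),np.degrees(np.arctan2(d[1],d[0])))
L=np.array([at_z(T,f(c,3,(345,140)),20)[:2] for c in[(45,105),(97,548)]]);print("tray",L)
s=arm.read_state();R=Ro.from_quat(s["ee_rot"]).as_matrix();print(R)
E
```

```text
box [[597.3 203.4]
 [591.5 110.1]
 [490.7 115.9]
 [496.  209.9]] [543.9 159.8]
93.50105717410946 -93.55597413376678
100.99592469582666 176.70642964815028
94.23049794930954 -93.21271339654655
101.55974616760611 176.29440572458017
base edge [[593.1 111.4]
 [489.3 118. ]]
rim [[ 736.1  -76.5]
 [ 756.5 -366.1]
 [ 439.2 -393.5]
 [ 419.9  -92.6]] [ 588.  -232.2]
290.3268935516652 -85.98088584446789
318.4306135881359 -175.07622699003363
301.5051791420959 -86.32913663176203
316.6179877066218 -177.09299098575949
tray [[736.6 -68.3]
 [415.  -97.7]]
[[ 0.9 -0.4  0. ]
 [-0.4 -0.9  0. ]
 [-0.  -0.  -1. ]]
```

```bash
cat >> h.py <<'E'
from scipy.spatial.transform import Rotation as Ro
def plan(pos,push_yaw):
    "shift and rotvec (tool axes) to pos with tool x at push_yaw deg, z down"
    s=arm.read_state();R=Ro.from_quat(s["ee_rot"])
    a=np.radians(push_yaw);x=np.array([np.cos(a),np.sin(a),0]);z=np.array([0,0,-1.])
    G=Ro.from_matrix(np.c_[x,np.cross(z,x),z])
    print("shift",R.inv().apply(np.array(pos)-s["position"]),"rot",np.round((R.inv()*G).as_rotvec(),3),"clock",s["clock"],"F",np.array(s["contact_force"]),"w",s["gripper_width"],s["position"])
E
python3 -c "
from h import *
np.set_printoptions(precision=1,suppress=True)
plan([548,248,231],-93.5);plan([548,248,128],-93.5)"
```

```text
shift [381.5 159.9   0.3] rot [-0.   0.   1.2] clock 0.95 F [0.3 0.5 0.6] w 85.22418514401015 [276.8 560.3 231.3]
shift [381.5 159.9 103.3] rot [-0.   0.   1.2] clock 0.95 F [0.3 0.5 0.6] w 85.22418514401015 [276.8 560.3 231.3]
```

>>> {"op": "arm_command", "data": {"rows": [{"grip": 0.6,"linear": [48,20,0],"rot": [0,0,0.15]},{"grip": 0.6,"linear": [95,40,0],"rot": [0,0,0.3]},{"grip": 0.6,"linear": [143,60,0],"rot": [0,0,0.45]},{"grip": 0.6,"linear": [190,80,0],"rot": [0,0,0.6]},{"grip": 0.6,"linear": [238,100,0],"rot": [0,0,0.75]},{"grip": 0.6,"linear": [286,120,0],"rot": [0,0,0.9]},{"grip": 0.6,"linear": [334,140,0],"rot": [0,0,1.05]},{"grip": 0.6,"linear": [381,160,0],"rot": [0,0,1.2]},{"grip": 0.6,"linear": [381,160,0],"rot": [0,0,1.21]},{"grip": 0.6,"linear": [381,160,0],"rot": [0,0,1.21]}]}}

```text
clock: 2.2
position: [547.4, 248.1, 231.2]
ee_rot: [-0.672, 0.741, 0.0, -0.0]
contact_force: [0.1, 0.4, 0.1]
gripper_width: 51.1
grasp_force: 0.0
```

```bash
python3 -c "
from h import *
plan([548,248,128],-93.5)
S=imaging.get_image('scene');T=imaging.get_image('top')
cv2.imwrite('pics/b.png',np.hstack([cv2.resize(S['frame'][100:400,130:430,::-1],(400,400)),cv2.resize(T['frame'][150:350,180:380,::-1],(400,400))]))"
```

```text
shift [-3.85559648e-04 -5.91617185e-01  1.03196346e+02] rot [ 0.     0.    -0.037] clock 2.2 F [0.05923049 0.41399876 0.05561852] w 51.106412080162926 [547.44057667 248.05149325 231.19651285]
```

View pics/b.png

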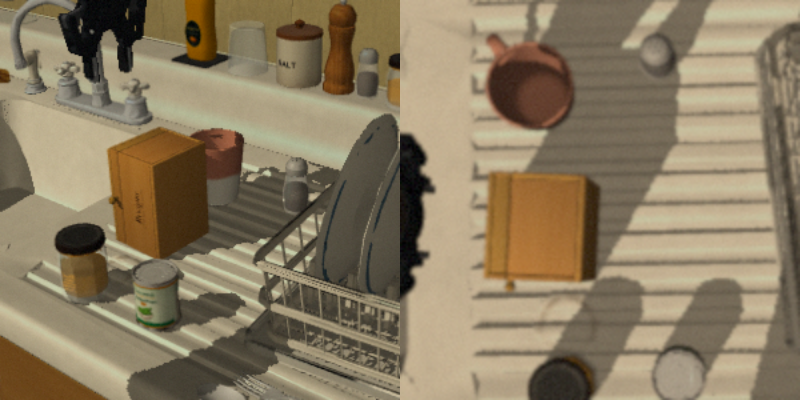

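The fingers (top left of the left panel) stand over the sink on the lid side and clear of the box. Next I go down, then start a slow push.

>>> {"op": "arm_command", "data": {"rows": [{"grip": 0.6,"linear": [0,0,50],"rot": [0,0,-0.037]},{"grip": 0.6,"linear": [0,0,100],"rot": [0,0,-0.037]},{"grip": 0.6,"linear": [0,0,100],"rot": [0,0,-0.037]},{"grip": 0.6,"linear": [10,0,100],"rot": [0,0,-0.037]},{"grip": 0.6,"linear": [16,0,100],"rot": [0,0,-0.037]},{"grip": 0.6,"linear": [22,0,100],"rot": [0,0,-0.037]},{"grip": 0.6,"linear": [28,0,100],"rot": [0,0,-0.037]},{"grip": 0.6,"linear": [34,0,100],"rot": [0,0,-0.037]},{"grip": 0.6,"linear": [40,0,100],"rot": [0,0,-0.037]},{"grip": 0.6,"linear": [46,0,100],"rot": [0,0,-0.037]}]}}

```text
clock: 3.55
position: [543.6, 202.6, 131.9]
ee_rot: [-0.685, 0.728, -0.0, 0.001]
contact_force: [0.8, 3.3, 3.3]
gripper_width: 51.1
grasp_force: 1.7
```

```bash
python3 -c "
from h import *
plan([548,200,131],-93.5)
S=imaging.get_image('scene');T=imaging.get_image('top')
cv2.imwrite('pics/c.png',np.hstack([cv2.resize(S['frame'][100:400,130:430,::-1],(400,400)),cv2.resize(T['frame'][150:350,180:380,::-1],(400,400))]))"
```

```text
shift [ 2.33841195 -4.56470995  0.9345619 ] rot [-0.002  0.001  0.001] clock 3.55 F [0.76929786 3.34716938 3.30919074] w 51.09714018787939 [543.58355048 202.60937499 131.92967149]
```

View pics/c.png

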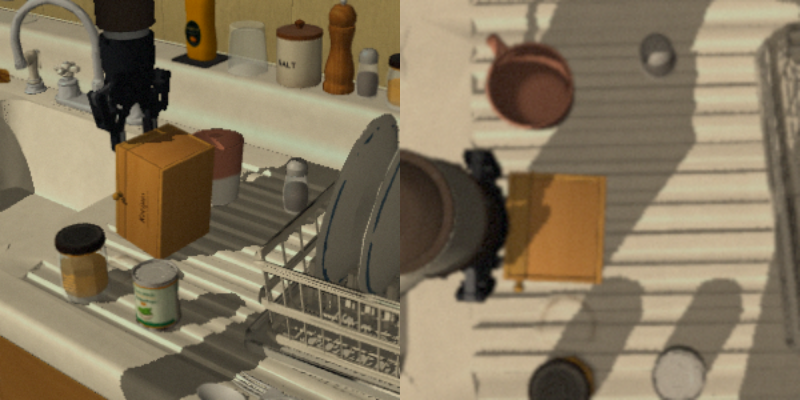

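The box is tilting: its top has moved about 10 px right while the bottom stays put. I keep pushing slowly.

>>> {"op": "arm_command", "data": {"rows": [{"grip": 0.6,"linear": [5,0,0],"rot": [0,0,0]},{"grip": 0.6,"linear": [10,0,0],"rot": [0,0,0]},{"grip": 0.6,"linear": [15,0,0],"rot": [0,0,0]},{"grip": 0.6,"linear": [20,0,0],"rot": [0,0,0]},{"grip": 0.6,"linear": [25,0,0],"rot": [0,0,0]},{"grip": 0.6,"linear": [30,0,0],"rot": [0,0,0]},{"grip": 0.6,"linear": [34,0,0],"rot": [0,0,0]},{"grip": 0.6,"linear": [38,0,0],"rot": [0,0,0]},{"grip": 0.6,"linear": [42,0,0],"rot": [0,0,0]}]}}

```text
clock: 4.78
position: [540.1, 159.9, 131.0]
ee_rot: [-0.685, 0.728, 0.0, -0.001]
contact_force: [1.0, 0.5, 0.6]
gripper_width: 51.0
grasp_force: 0.5
```

```bash
python3 -c "
from h import *
plan([548,150,131],-93.5)
S=imaging.get_image('scene');T=imaging.get_image('top')
cv2.imwrite('pics/d.png',np.hstack([cv2.resize(S['frame'][100:400,130:430,::-1],(400,400)),cv2.resize(T['frame'][150:350,180:380,::-1],(400,400))]))"
```

```text
shift [ 9.40893900e+00 -8.49990929e+00  5.37483295e-03] rot [ 0.001 -0.001 -0.   ] clock 4.775 F [0.97665315 0.48352459 0.5574586 ] w 50.96484636540608 [540.09146515 159.9111877  131.00741762]
```

View pics/d.png

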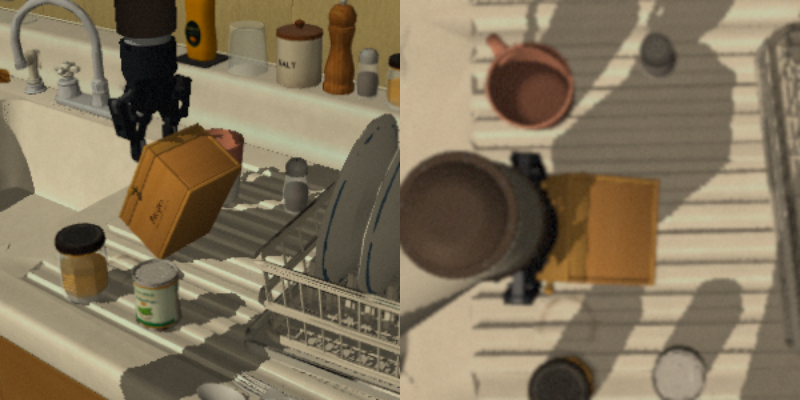

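The box leans about 30° and is near balance. A few millimetres more should send it over.

>>> {"op": "arm_command", "data": {"rows": [{"grip": 0.6,"linear": [4,0,0],"rot": [0,0,0]},{"grip": 0.6,"linear": [8,0,0],"rot": [0,0,0]},{"grip": 0.6,"linear": [12,0,0],"rot": [0,0,0]},{"grip": 0.6,"linear": [15,0,0],"rot": [0,0,0]},{"grip": 0.6,"linear": [15,0,0],"rot": [0,0,0]},{"grip": 0.6,"linear": [15,0,0],"rot": [0,0,0]},{"grip": 0.6,"linear": [15,0,0],"rot": [0,0,0]}]}}

```text
clock: 5.75
position: [539.5, 145.6, 131.3]
ee_rot: [-0.685, 0.728, 0.0, 0.0]
contact_force: [0.1, -0.3, -1.2]
gripper_width: 51.3
grasp_force: 0.0
```

```bash
python3 -c "
from h import *
plan([548,150,131],-93.5)
S=imaging.get_image('scene');T=imaging.get_image('top')
cv2.imwrite('pics/e.png',np.hstack([cv2.resize(S['frame'][130:380,180:380,::-1],(240,300)),cv2.resize(T['frame'][160:340,220:390,::-1],(510,540),interpolation=cv2.INTER_CUBIC)[:300*2,:]]) if 0 else cv2.copyMakeBorder(cv2.resize(T['frame'][160:340,210:400,::-1],None,fx=3,fy=3,interpolation=cv2.INTER_CUBIC),0,0,0,0,0))"
```

```text
shift [-4.90435695 -8.18135344  0.29938928] rot [0. 0. 0.] clock 5.75 F [ 0.05132681 -0.2694053  -1.18688785] w 51.317830983890495 [539.53537549 145.60256259 131.29928454]
```

View pics/e.png

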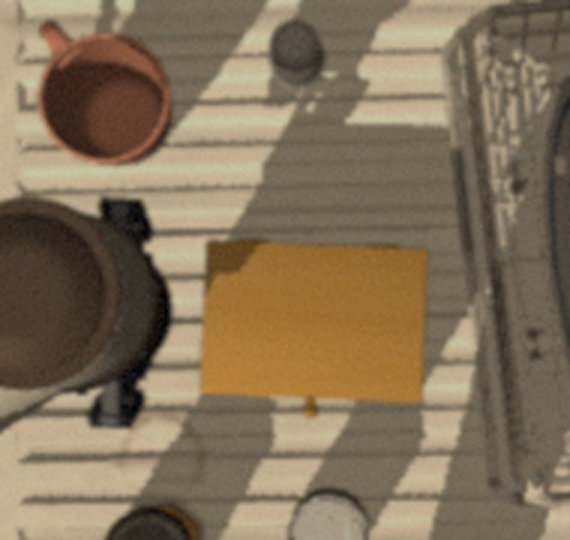

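The box is down, lid up: corners (208,241), (427,251), (420,403), (202,393) in the crop, and the knob towards the robot at (310,407). I now fit its pose and measure the gap to the rack.

```bash
python3 - <<'E'
from h import *
np.set_printoptions(precision=1,suppress=True)
T=imaging.get_image("top");S=imaging.get_image("scene")
C=np.array([at_z(T,np.array(c)/3+(210,160),95)[:2] for c in[(208,241),(427,251),(420,403),(202,393)]])
print(C,C.mean(0))
for a,b in[(0,1),(1,2),(3,2),(0,3)]:
    d=C[b]-C[a];print(np.linalg.norm(d),np.degrees(np.arctan2(d[1],d[0])))
for c in[(446,70),(496,480)]:print(at_z(T,np.array(c)/3+(210,160),20))
r=[models.tip_of(p,"rack_side")[0]["pixel"] for p in(S,T)];print(tri(S,r[0],T,r[1]))
r=[models.tip_of(p,"box_end")[0]["pixel"] for p in(S,T)];print(tri(S,r[0],T,r[1]))
# rack yaw hypothesis overlay
v=cv2.resize(T["frame"][130:340,340:545,::-1],None,fx=2.85,fy=2.85,interpolation=cv2.INTER_CUBIC)
def draw(o,yaw,col):
    Rz=Ro.from_euler("z",yaw,degrees=True)
    for hx,hy,z in[(175,160,20),(165,150,120)]:
        P=[(proj(T,np.array([*o,z])+Rz.apply([sx*hx,sy*hy,0]))-(340,130))*2.85 for sx,sy in[(1,1),(1,-1),(-1,-1),(-1,1)]]
        cv2.polylines(v,[np.array(P,np.int32)],True,col,1)
draw((585,-237),4.4,(0,255,0))
cv2.imwrite("pics/f.png",v)
E
```

```text
[[591.  103.3]
 [581.  -44.5]
 [479.  -37.4]
 [488.5 108.9]] [534.9  32.6]
148.0966339895658 -93.83492244403288
102.25087263702702 176.0466153817199
146.6334413324589 -93.68882690803619
102.63218665877868 176.8641857653295
[718.2 -64.9  20. ]
[420.8 -93.5  20. ]
(array([575.7, -80.7,  19.6]), np.float64(6.924260929581031))Traceback (most recent call last):
  File "<stdin>", line 10, in <module>
IndexError: list index out of range
```

```bash
python3 - <<'E'
from h import *
T=imaging.get_image("top")
v=cv2.resize(T["frame"][130:340,340:545,::-1],None,fx=2.85,fy=2.85,interpolation=cv2.INTER_CUBIC)
Rz=Ro.from_euler("z",4.6,degrees=True)
for hx,hy,z,c in[(175,160,20,(0,255,0)),(165,150,120,(0,0,255))]:
    P=[(proj(T,np.array([585,-237.5,z])+Rz.apply([sx*hx,sy*hy,0]))-(340,130))*2.85 for sx,sy in[(1,1),(1,-1),(-1,-1),(-1,1)]]
    cv2.polylines(v,[np.array(P,np.int32)],True,c,1)
cv2.imwrite("pics/f.png",v)
E
```

```text
(no output)
```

View pics/f.png

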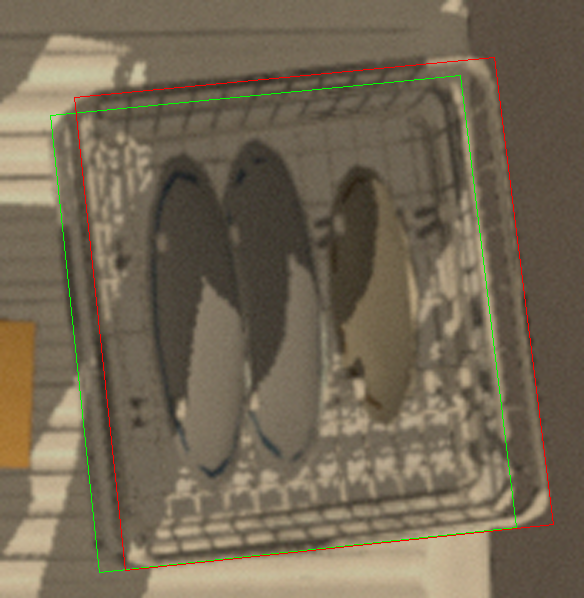

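The overlay (rack yaw about 4.6°) fits the tray's left side well. The box's leading end is at crop column about 32, with a gap of about 39 mm, and the box must turn about 8° anticlockwise.

```bash
python3 -c "
from h import *
np.set_printoptions(precision=2,suppress=True)
plan([541,146,42],-85.2)"
```

```text
shift [-0.58 -1.45 89.31] rot [-0.   -0.   -0.14] clock 6.2 F [-0.89  0.32 -0.77] w 51.18332418451095 [539.51 145.5  131.31]
```

>>> {"op": "arm_command", "data": {"rows": [{"grip": 0.6,"linear": [0,-1.5,0],"rot": [0,0,-0.145]},{"grip": 0.6,"linear": [0,-1.5,45],"rot": [0,0,-0.145]},{"grip": 0.6,"linear": [0,-1.5,89],"rot": [0,0,-0.145]},{"grip": 0.6,"linear": [0,-1.5,89],"rot": [0,0,-0.145]}]}}

```text
clock: 6.7
position: [538.7, 144.1, 39.4]
ee_rot: [0.736, -0.677, -0.001, 0.004]
contact_force: [0.2, 0.5, 0.1]
gripper_width: 51.2
grasp_force: 0.0
```

>>> {"op": "arm_command", "data": {"rows": [{"grip": 0.6,"linear": [5,0,0],"rot": [0,0,0]},{"grip": 0.6,"linear": [10,0,0],"rot": [0,0,0]},{"grip": 0.6,"linear": [15,0,0],"rot": [0,0,0]},{"grip": 0.6,"linear": [20,0,0],"rot": [0,0,0]},{"grip": 0.6,"linear": [25,0,0],"rot": [0,0,0]},{"grip": 0.6,"linear": [30,0,0],"rot": [0,0,0]},{"grip": 0.6,"linear": [35,0,0],"rot": [0,0,0]},{"grip": 0.6,"linear": [40,0,0],"rot": [0,0,0]},{"grip": 0.6,"linear": [45,0,0],"rot": [0,0,0]},{"grip": 0.6,"linear": [45,0,0],"rot": [0,0,0]}]}}

```text
clock: 7.95
position: [545.4, 100.8, 43.0]
ee_rot: [0.736, -0.677, 0.0, -0.001]
contact_force: [-0.6, 3.4, 1.9]
gripper_width: 51.1
grasp_force: 0.0
```

```bash
cat > look.py <<'E'
from h import *
np.set_printoptions(precision=1,suppress=True)
plan([548,90,42],-85.2)
T=imaging.get_image('top')
save(T,'last')
hsv=cv2.cvtColor(T['frame'],cv2.COLOR_RGB2HSV)
m=cv2.inRange(hsv,(8,120,30),(24,255,255));m[:225]=0;m[320:]=0;m[:,:225]=0;m[:,400:]=0
m=cv2.morphologyEx(m,cv2.MORPH_OPEN,np.ones((7,7)))
c=max(cv2.findContours(m,0,1)[0],key=cv2.contourArea)
B=cv2.boxPoints(cv2.minAreaRect(c))
P=np.array([at_z(T,b,95)[:2] for b in B]);print(P,P.mean(0))
for i in range(4):
    d=P[(i+1)%4]-P[i];print(np.linalg.norm(d),np.degrees(np.arctan2(d[1],d[0])))
E
python3 look.py
```

```text
shift [11.  -1.6  1. ] rot [-0.  0.  0.] clock 7.95 F [-0.6  3.4  1.9] w 51.102276490660664 [545.4 100.8  43. ]
[[594.8  84.6]
 [598.8 -62.4]
 [495.6 -64.9]
 [491.3  81.2]] [545.1   9.6]
146.9926124786021 -88.42319908248903
103.22016981890275 -178.61099995974536
146.1422978206193 91.68172721077227
103.48851462696804 1.8603956542852529
```

>>> {"op": "arm_command", "data": {"rows": [{"grip": 0.6,"linear": [3,0,0],"rot": [0,0,0]},{"grip": 0.6,"linear": [6,0,0],"rot": [0,0,0]},{"grip": 0.6,"linear": [9,0,0],"rot": [0,0,0]},{"grip": 0.6,"linear": [11,0,0],"rot": [0,0,0]},{"grip": 0.6,"linear": [11,0,0],"rot": [0,0,0]}]}}

```text
clock: 8.62
position: [545.7, 89.5, 42.1]
ee_rot: [0.736, -0.677, 0.0, 0.0]
contact_force: [-0.1, 2.9, 0.5]
gripper_width: 51.2
grasp_force: 0.0
```

```bash
python3 look.py
```

```text
shift [-0.3 -2.4  0.1] rot [ 0. -0.  0.] clock 8.625 F [-0.1  2.9  0.5] w 51.231931579435575 [545.7  89.5  42.1]
[[594.8  76.7]
 [603.6 -71.2]
 [500.3 -77. ]
 [491.3  70.1]] [547.5  -0.3]
148.2285196497272 -86.5735070448325
103.45966890378652 -176.8078519831788
147.356387749514 93.51003209277191
103.67462677180296 3.67470556448069
```

>>> {"op": "arm_command", "data": {"rows": [{"grip": 0.6,"linear": [1,0,0],"rot": [0,0,0]},{"grip": 0.6,"linear": [2,0,0],"rot": [0,0,0]},{"grip": 0.6,"linear": [3,0,0],"rot": [0,0,0]},{"grip": 0.6,"linear": [3,0,0],"rot": [0,0,0]}]}}

```text
clock: 9.18
position: [545.3, 87.3, 42.2]
ee_rot: [0.736, -0.677, -0.001, 0.0]
contact_force: [-2.8, 6.8, 0.7]
gripper_width: 51.4
grasp_force: 0.0
```

>>> {"op": "arm_command", "data": {"rows": [{"grip": 0.6,"linear": [1,0,0],"rot": [0,0,0]},{"grip": 0.6,"linear": [1,0,0],"rot": [0,0,0]}]}}

```text
clock: 9.43
position: [545.8, 87.1, 42.5]
ee_rot: [0.736, -0.677, -0.0, -0.001]
contact_force: [-3.9, 9.4, 1.5]
gripper_width: 51.3
grasp_force: 0.0
```

>>> {"op": "arm_command", "data": {"rows": [{"grip": 0.6,"linear": [1,0,0],"rot": [0,0,0]},{"grip": 0.6,"linear": [1,0,0],"rot": [0,0,0]}]}}

```text
clock: 9.68
position: [546.5, 86.7, 42.8]
ee_rot: [0.736, -0.676, -0.0, -0.002]
contact_force: [-4.1, 11.4, 2.8]
gripper_width: 51.2
grasp_force: 0.0
```

```bash
python3 look.py
```

```text
shift [-3.1 -1.8  0.9] rot [-0.  0.  0.] clock 9.675 F [-4.1 11.4  2.8] w 51.213418214900024 [546.5  86.7  42.8]
[[593.1  75.2]
 [604.4 -72.6]
 [501.2 -80.1]
 [489.8  66.9]] [547.1  -2.6]
148.3171619105585 -85.63247318514797
103.47478070223964 -175.87974654560006
147.44249786821163 94.4430898155531
103.66915202128311 4.604197962707677
```

The force has risen to 11 N with the box yaw at 94.4°, so it sits against the rack and square. I back off and check.

>>> {"op": "arm_command", "data": {"rows": [{"grip": 0.6,"linear": [-5,0,0],"rot": [0,0,0]},{"grip": 0.6,"linear": [-30,0,0],"rot": [0,0,0]},{"grip": 0.6,"linear": [-60,0,0],"rot": [0,0,0]},{"grip": 0.6,"linear": [-80,0,-50],"rot": [0,0,0]},{"grip": 0.6,"linear": [-120,0,-110],"rot": [0,0,0]},{"grip": 0.6,"linear": [-160,0,-150],"rot": [0,0,0]},{"grip": 0.6,"linear": [-160,0,-150],"rot": [0,0,0]},{"grip": 0.6,"linear": [-160,0,-150],"rot": [0,0,0]}]}}

```text
clock: 10.72
position: [532.0, 243.3, 191.5]
ee_rot: [0.736, -0.677, -0.0, 0.001]
contact_force: [-0.5, -1.1, -1.0]
gripper_width: 51.2
grasp_force: 0.0
```

```bash
python3 look.py; python3 - <<'E'
import cv2
cv2.imwrite("pics/g.png",cv2.resize(cv2.imread("pics/last.png")[150:350,210:400],None,fx=3,fy=3,interpolation=cv2.INTER_CUBIC))
E
```

```text
shift [154.   -3.3 149.6] rot [ 0. -0.  0.] clock 10.725 F [-0.5 -1.1 -1. ] w 51.19678488012188 [532.  243.3 191.5]
[[593.5  78.1]
 [605.3 -71.6]
 [501.5 -79.3]
 [489.5  69.5]] [547.4  -0.8]
150.1899902873871 -85.49454880891011
104.08334408995856 -175.7391152687173
149.29737941112145 94.58258484538746
104.28434968404468 4.751849131670738
```

View pics/g.png

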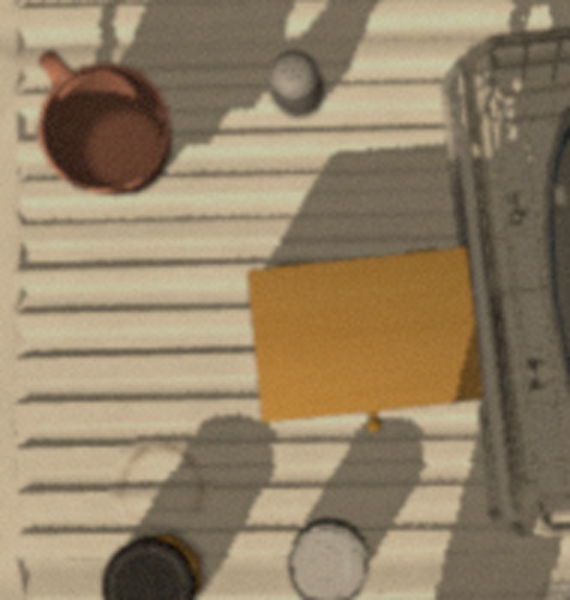

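The box lies lid up with its right end (column about 470–480) against the tray edge and parallel to it. The jar, tin, shaker and mug are where they were.

```bash
python3 -c "
from bench import job
print(job.job_done())"
```

```text
the job is handed in; nothing more can be done
None
```

I tipped the box onto its base, lid up, and pushed it flush and square against the rack's side (about 11 N at the wrist). The jar, tin, shaker and mug look unmoved; the job is handed in, but no verdict came back.

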